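# Make up two belt-drive kits

### The arm

A 6-joint arm with a two-finger parallel gripper is mounted at the origin on the work surface. World frame = base frame: x ahead of the robot, y to its left, z up, the work surface at z = 0. Lengths are in m, angles in rad, forces in N, time in s.
With the tool pointing down it reaches from about 0.3 to 0.75 m from the base axis. Payload 8.5 kg.
Tool frame: the origin (TCP) lies between the finger pads; the fingertips stand 11 mm ahead of it and the grasp point (between the pads) lies 8 mm behind it; z points along the fingers, y is the line along which they close (so a half turn about z gives the same grasp; the last joint's range is limited). The gripper opens to 85 mm and grips with 20 to 120 N. Pads are 22 mm wide; open, the fingers measure 114 mm over their backs; the gripper's body (76 mm by 85 mm) begins 54 mm behind the grasp point. The pads swing forward as they close: fully open they stand 13 mm farther back than shut.
Start: joints at [-1.503, 0.381, 1.297, -0, 1.464, -0.215], TCP at [0.153, -0.528, 0.242] pointing down, gripper open.
Joint ranges: [-3.11, 3.11], [-0.89, 2.33], [0.22, 2.48], [-1.42, 4.56], [0.17, 2.85], [-2.88, 2.88]. Speed limits (rad/s): [2.39, 2.39, 3.14, 3.14, 3.14, 3.14].

### API

Orientations are given as a unit quaternion [w, x, y, z].
In Python, from workcell import manip gives the robot as it stands.
- The arm moves only by the tool servo_tool, never from a script. Its argument "steps" is a list of rows, each a list of 7 numbers: the turn, a rotation vector about the tool's x, y, z in units of 180 degrees (1.0 is 180 degrees), then the shift along the tool's x, y, z in units of 300 mm (1.0 is 300 mm), then the opening, from -1 (shut) to 1 (fully open). A call has 1 to 8 rows; each row is the pose to reach, as a shift and turn from the pose commanded when the call began, along the tool's axes at that moment, turning the shorter way round; what a row does not reach only later rows make up. A row lasts 1/10 s, in which the tool goes at most 50 mm and 8.59 degrees, less where a joint would pass 70% of its speed; a pose out of reach is approached as far as the arm can. A call with a number of a shift or a turn outside -1 to 1 is refused whole. A call with a gripper value outside its range is refused whole. The fingers move at their own pace and stop on an object; "newtons" is the grip in N (left out, the last holds). Time passes only in rows, so rows that repeat a pose let the fingers close. It gives the time, the measured TCP pose, the force, the opening and the grip force at its end, in the units of the state.
- manip.sense(): the state, without advancing time (a new reading comes with each control period).
- manip.get_image(name): name is "side" or "top" or "wrist"; returns a dict with "pixels" (384x512x3 uint8, red, green, blue), "fx", "fy", "cx", "cy" (pixels), "dist" ([k1, k2, p1, p2, k3] as OpenCV has them; the pictures are not rectified), "R" (3x3) and "t" (3): a world point X has camera coordinates R X + t. Camera axes: x right, y down, z forward; pixel columns grow to the right and rows downward; lengths in m; the calibration is good to about 2 mm. A picture is of the moment at which its call begins. There is no depth.
- manip.job_done(): hands the job in; it is judged then, once.
The state is a dict: "clock": time; "qpos": joint angles; "joint_velocities": joint speeds; "tau": joint torques, N m; "tcp_pos": TCP position; "tool_rot": TCP orientation; "wrist_force": force on the tool from outside, world axes, zero at the start; "wrist_torque": the same for the moment, N m; "grip_width": opening from 0.0 (shut) to 1.0 (fully open); "grip_force": force on a finger pad.
Only numpy, scipy, OpenCV 4.12 (cv2) and the standard library are available. Lean on these libraries where they do the work, as an engineer would, in place of code of your own. Each camera call takes 0.05 s, during which the arm holds its last target. There are 200 camera calls.

### The job

Make up the two belt-drive kits from the parts standing on the green mat: the tray with three compartments gets the long stepper motor, the small pulley and the pillow block bearing, with the bearing in the long compartment, and the tray with two compartments gets the short motor and the large pulley. Put one part in each compartment, flat on its floor and upright as it stands now (shaft or hub up), setting it down rather than dropping it. Leave the angle bracket and the flat ring bearing where they are.

Things in the scene. Friction and masses are not known exactly. Their poses are not given: they have to be found in the camera images.
- long_motor: the taller of two square stepper motors, standing on its rear end, shaft up: body 42 x 42 mm and 60 mm high, black with aluminium end caps, a thin 5 mm shaft standing 20 mm above it (80 mm in all). x, y axes square to its sides; a white connector stands 3.5 mm out of the -x face, below 11 mm. About 0.45 kg. Origin: centre of its underside; z up as it stands.
- short_motor: the shorter stepper motor: the same 42 x 42 mm section but only 34 mm high, with the same shaft 20 mm above it (54 mm in all) and the same connector. About 0.24 kg. Origin: centre of its underside; z up as it stands.
- small_pulley: the small aluminium toothed belt pulley, standing with its hub up: flanged rim 36 mm across and 16 mm high, on it a plain round hub 22 mm across that rises from 16 to 34 mm. Grip it by the hub. About 0.07 kg. Origin: centre of its underside; z up as it stands.
- large_pulley: the large aluminium toothed belt pulley, hub up: flanged rim 56 mm across and 16 mm high, on it a plain round hub 30 mm across from 16 to 34 mm. Grip it by the hub. About 0.15 kg. Origin: centre of its underside; z up as it stands.
- pillow_block: a grey cast pillow block bearing standing on its foot: foot 71 mm long along its y axis, 16 mm wide along x and 8 mm high; above its middle a round-topped housing, 16 mm thick along x, up to 40 mm wide, top at 39 mm, with the bearing bore along x. Grip it across the 16 mm thickness, from 20 mm up. About 0.16 kg. Origin: centre of its underside; z up as it stands.
- bracket: a grey steel angle bracket for a motor: a 50 x 50 mm foot plate 3 mm thick with two slots, and an upright plate 3 mm thick and 50 mm high along its +x edge with a large hole; stands among the parts, belongs to neither kit and stays where it is. Origin: centre of its underside; z up as it stands.
- ring_bearing: a flat steel ball bearing, 47 mm across and 14 mm high, lying among the parts; belongs to neither kit and stays where it is. Origin: centre of its underside; z up as it stands.
- tray_three: square blue kit tray with three compartments, fixed to the bench; outer 158 x 158 mm, rims and dividers 14 mm high, 4 mm thick, floor 3 mm above the underside. Origin: centre of the underside. On the +x side one long compartment (68 mm in x, 150 in y, centre x = 41, y = 0 mm); on the -x side two equal ones (78 mm in x, 73 in y, centres x = -36, y = +38.5 and -38.5 mm).
- tray_two: the half-size blue plastic kit tray with two compartments, fixed to the bench; outer 86 mm in x, 158 mm in y, rims and divider 14 mm high and 4 mm thick, floor inside 3 mm above its underside. Origin: centre of the underside. Two equal compartments (78 mm in x, 73 mm in y), centres at x = 0, y = +38.5 and -38.5 mm.
Things that resemble listed ones, but are neither listed nor needed, are in the scene too. What is shaped like the small_pulley but pink, red or yellow is not meant.

How it is judged:
At the end, for the whole second after the job is handed in: Each part stands upright (within 0.1 rad), released and at rest on the floor of a compartment of its own (less than 4 mm above that floor) in its kit's tray, the pillow block in the long compartment, the others in the square ones either way round (z of long_motor in the frame of tray_three between 0 and 0.007 m and angle between each of long_motor, small_pulley, pillow_block, short_motor, large_pulley's own z axis and vertical below 0.1 rad and linear speed of each of long_motor, small_pulley, pillow_block, short_motor, large_pulley below 0.02 m/s and angular speed of each of long_motor, small_pulley, pillow_block, short_motor, large_pulley below 0.2 rad/s and z of small_pulley in the frame of tray_three between 0 and 0.007 m and z of pillow_block in the frame of tray_three between 0 and 0.007 m and z of short_motor in the frame of tray_two between 0 and 0.007 m and z of large_pulley in the frame of tray_two between 0 and 0.007 m and x of long_motor in the frame of tray_three between -0.075 and 0.003 m and x of small_pulley in the frame of tray_three between -0.075 and 0.003 m and ((y of long_motor in the frame of tray_three between -0.075 and -0.002 m and y of small_pulley in the frame of tray_three between 0.002 and 0.075 m) or (y of long_motor in the frame of tray_three between 0.002 and 0.075 m and y of small_pulley in the frame of tray_three between -0.075 and -0.002 m)) and x of pillow_block in the frame of tray_three between 0.007 and 0.075 m and y of pillow_block in the frame of tray_three between -0.075 and 0.075 m and x of short_motor in the frame of tray_two between -0.039 and 0.039 m and x of large_pulley in the frame of tray_two between -0.039 and 0.039 m and ((y of short_motor in the frame of tray_two between -0.075 and -0.002 m and y of large_pulley in the frame of tray_two between 0.002 and 0.075 m) or (y of short_motor in the frame of tray_two between 0.002 and 0.075 m and y of large_pulley in the frame of tray_two between -0.075 and -0.002 m))); the robot touches nothing.
It fails at once if the angle bracket or the flat ring bearing is moved more than 30 mm (distance of any of bracket, ring_bearing from where it was at the start of the episode above 0.03 m).
It fails at once if a part is dropped into its tray (faster than 0.75 m/s low over the tray, a fall of about 30 mm) ((horizontal distance between long_motor and tray_three below 0.1 m and height (world z) of long_motor below 0.1 m and linear speed of long_motor above 0.75 m/s) or (horizontal distance between small_pulley and tray_three below 0.1 m and height (world z) of small_pulley below 0.1 m and linear speed of small_pulley above 0.75 m/s) or (horizontal distance between pillow_block and tray_three below 0.1 m and height (world z) of pillow_block below 0.1 m and linear speed of pillow_block above 0.75 m/s) or (horizontal distance between short_motor and tray_two below 0.1 m and height (world z) of short_motor below 0.1 m and linear speed of short_motor above 0.75 m/s) or (horizontal distance between large_pulley and tray_two below 0.1 m and height (world z) of large_pulley below 0.1 m and linear speed of large_pulley above 0.75 m/s)).
It also fails if it takes over 120 s, if anything falls off the work surface, if the arm or the gripper's body presses on something with over 40 N, if the wrist force passes 120 N, or if a joint passes its speed limit or range.

## Working session

There is one attempt and no reset: what is moved stays moved. The work goes in short steps, Python scripts to look and compute and a tool call to move; the robot and the scene stay as the last step left them, time stands still between calls to the robot, and variables do not carry over. Pictures are saved under pics/ and viewed, at most 14 in all, crops included, and the job is handed in when it is done.

Besides the shell and the picture viewer there is one more tool, called after "Call:" by a JSON object that holds its "fn" and its "kwargs". servo_tool: Moves the arm, as the interface text tells. Its arguments: {"type":"object","properties":{"steps":{"type":"array"},"newtons":{"type":"number"}},"required":["steps"]}

```bash
mkdir -p pics; cat > h.py <<'E'
import numpy as np, cv2, pickle
from workcell import manip
def grab(n,f=None):
    im=manip.get_image(n); pickle.dump(im,open(f'pics/{n}.pkl','wb'))
    cv2.imwrite('pics/'+(f or n)+'.png',cv2.cvtColor(np.array(im['pixels']),cv2.COLOR_RGB2BGR)); return im
def load(n): return pickle.load(open(f'pics/{n}.pkl','rb'))
def ray(im,uv,z):
    K=np.array([[im['fx'],0,im['cx']],[0,im['fy'],im['cy']],[0,0,1]])
    uv=np.array(uv,float).reshape(-1,1,2)
    p=cv2.undistortPoints(uv,K,np.array(im['dist'],float)).reshape(-1,2)
    R=np.array(im['R']);t=np.array(im['t'])
    d=np.c_[p,np.ones(len(p))]@R; c=-R.T@t
    return c+d*((z-c[2])/d[:,2])[:,None]
E
python3 - <<'E'
from h import *
for n in('top','side'):
    im=grab(n); print(n,-np.array(im['R']).T@im['t'],im['fx'])
print(manip.sense())
E
```

```text
top [ 0.41441491 -0.01460809  1.07358702] 459.05259018528
side [0.36376571 0.75204421 0.64193502] 403.16947862848406
{'clock': 0.1, 'qpos': array([-1.50331831e+00,  3.81156092e-01,  1.29818202e+00, -2.50482030e-06,
        1.46359629e+00, -2.15286770e-01]), 'joint_velocities': array([ 3.50059536e-05, -1.58156751e-03, -9.15688594e-04, -2.02442967e-03,
        6.17928173e-04, -7.56184399e-05]), 'tau': array([ 2.97017104e-03, -4.49223661e+01, -2.31653810e+01, -1.66583450e-04,
        3.69833841e-03, -1.26100474e-05]), 'tcp_pos': array([ 0.15344321, -0.52790007,  0.24175975]), 'tool_rot': array([-6.69131841e-04,  9.90021905e-01,  1.40911950e-01,  4.82934636e-05]), 'wrist_force': array([-0.53118983,  0.7280408 ,  0.29316282]), 'wrist_torque': array([-0.03466114,  0.0305648 ,  0.03619371]), 'grip_force': 0.0, 'grip_width': 0.9981528617051802}
```

View pics/top.png

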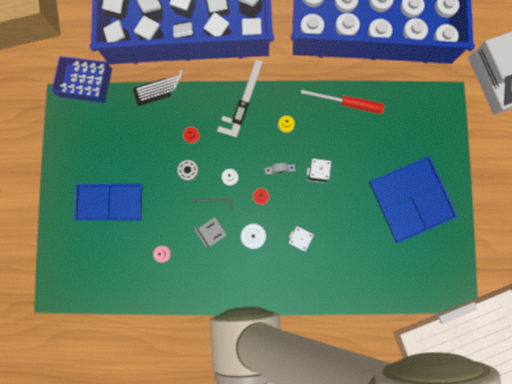

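View pics/side.png

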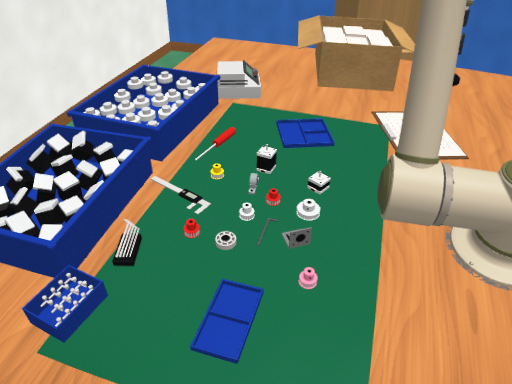

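```bash
python3 - <<'E'
from h import *
im=load('top');px=np.array(im['pixels']);
hsv=cv2.cvtColor(px,cv2.COLOR_RGB2HSV)
H,S,V=[hsv[...,i].astype(int) for i in range(3)]
def blobs(m,name,z,amin=25):
    n,l,st,c=cv2.connectedComponentsWithStats(m.astype('uint8'))
    for i in range(1,n):
        x,y,w,h,a=st[i]
        if a<amin or y<100 or y>290 or x<50 or x>470 : continue
        cn=cv2.findContours((l==i).astype('uint8'),cv2.RETR_EXTERNAL,cv2.CHAIN_APPROX_NONE)[0][0]
        b=cv2.boxPoints(cv2.minAreaRect(cn)); w=ray(im,b,z)[:,:2]
        e=[w[1]-w[0],w[2]-w[1]]
        e=[(round(np.hypot(*k)*1e3,1),round(np.degrees(np.arctan2(k[1],k[0]))%180,1)) for k in e]
        print(name,c[i].round(1),a,'xy',ray(im,c[i],z)[0,:2].round(4),'rect',w.mean(0).round(4),e)
blobs((H>105)&(H<130)&(S>150),'blue',.014,300)
blobs((S<60)&(V>190),'white',.03)
blobs((S<70),'grey',.03)
big=cv2.resize(px[120:265,60:460],None,fx=2,fy=2,interpolation=cv2.INTER_CUBIC)
c=cv2.resize(px[135:265,170:345],None,fx=4.5,fy=4.5,interpolation=cv2.INTER_CUBIC)
cv2.imwrite('pics/crop.png',c[...,::-1])
E
```

```text
blue [412.8 199. ] 4409 xy [ 0.5347 -0.3693] rect [ 0.5361 -0.3703] [(np.float64(161.2), np.float64(113.6)), (np.float64(158.7), np.float64(21.6))]
blue [107.8 201.5] 2369 xy [0.5303 0.3459] rect [0.5305 0.3461] [(np.float64(159.6), np.float64(89.8)), (np.float64(82.5), np.float64(1.7))]
white [230.3 130.1] 107 xy [0.6961 0.057 ] rect [0.7019 0.0612] [(np.float64(26.6), np.float64(162.6)), (np.float64(42.6), np.float64(70.8))]
white [320.  168.6] 307 xy [ 0.604  -0.1507] rect [ 0.6041 -0.1513] [(np.float64(42.5), np.float64(172.8)), (np.float64(43.0), np.float64(83.5))]
white [229.5 176.6] 191 xy [0.5858 0.0582] rect [0.5861 0.0582] [(np.float64(34.7), np.float64(89.8)), (np.float64(35.0), np.float64(0.3))]
white [252.9 235.9] 473 xy [0.4495 0.0042] rect [0.4494 0.0041] [(np.float64(54.6), np.float64(89.9)), (np.float64(54.3), np.float64(179.8))]
white [300.4 238.3] 343 xy [ 0.4439 -0.1032] rect [ 0.4442 -0.1022] [(np.float64(41.6), np.float64(152.9)), (np.float64(44.5), np.float64(63.2))]
white [470.8 334.3] 5313 xy [ 0.2251 -0.487 ] rect [ 0.2208 -0.4547] [(np.float64(257.6), np.fl
[... 774 characters left out ...]
232.2] 540 xy [0.458  0.1007] rect [0.4596 0.1014] [(np.float64(54.8), np.float64(123.8)), (np.float64(54.5), np.float64(34.0))]
grey [252.9 235.8] 536 xy [0.4499 0.0043] rect [0.4494 0.0041] [(np.float64(57.7), np.float64(135.0)), (np.float64(57.8), np.float64(44.9))]
grey [300.2 238.3] 435 xy [ 0.4439 -0.1028] rect [ 0.4449 -0.1019] [(np.float64(46.7), np.float64(152.9)), (np.float64(49.6), np.float64(63.2))]
grey [161.7 253.2] 70 xy [0.4103 0.2115] rect [0.4097 0.2119] [(np.float64(39.1), np.float64(90.2)), (np.float64(38.4), np.float64(1.1))]
grey [470.3 336.5] 6022 xy [ 0.2202 -0.4856] rect [ 0.222  -0.4537] [(np.float64(207.4), np.float64(178.7)), (np.float64(259.9), np.float64(89.0))]
```

View pics/crop.png

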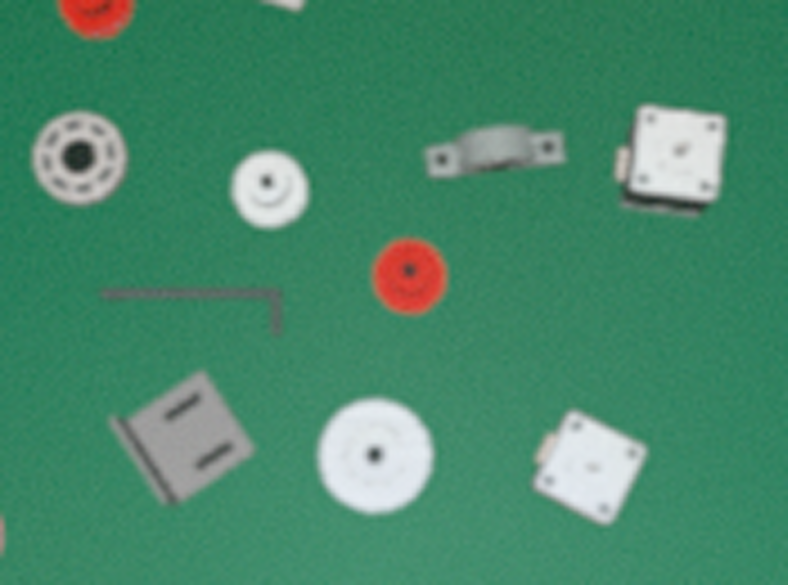

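```bash
python3 - <<'E'
from h import *
im=load('top');px=np.array(im['pixels'])
c=cv2.resize(px[150:250,362:462],None,fx=5,fy=5,interpolation=cv2.INTER_CUBIC)
cv2.imwrite('pics/tray3.png',cv2.convertScaleAbs(c[...,::-1],alpha=1.6))
def at(w,z0,z):
    C=-np.array(im['R']).T@im['t']; w=np.array([*w,z0]); return (C+(w-C)*(C[2]-z)/(C[2]-z0))[:2].round(4)
print('long',at([.6041,-.1513],.03,.06),'short',at([.4442,-.1022],.03,.034),'small',at([.5861,.0582],.03,.016),'large',at([.4494,.0041],.03,.016))
print('pillow ends', ray(im,[[170+432/4.5,135+162/4.5],[170+562/4.5,135+147/4.5]],.008))
print('pillow holes', ray(im,[[170+442/4.5,135+160/4.5],[170+548/4.5,135+148/4.5]],.008))
E
```

```text
long [ 0.5986 -0.1474] short [ 0.4441 -0.1019] small [0.5884 0.0592] large [0.4499 0.0044]
pillow ends [[ 0.60256449 -0.02620217  0.008     ]
 [ 0.61035874 -0.09432105  0.008     ]]
pillow holes [[ 0.60361167 -0.03143923  0.008     ]
 [ 0.60984408 -0.08698042  0.008     ]]
```

View pics/tray3.png

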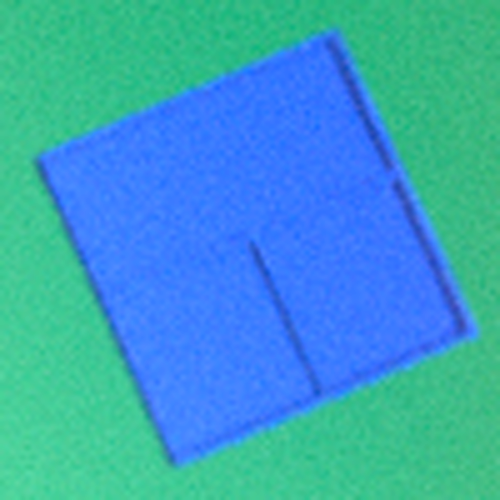

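```bash
cat > plan.py <<'E'
from h import *
from scipy.spatial.transform import Rotation as Ro
def plan(calls):
    "calls: list of lists of (x,y,z,yaw_deg); prints turn-z and shift units for each row pose"
    s=manip.sense(); p=np.array(s['tcp_pos']); q=np.array(s['tool_rot']); R=Ro.from_quat(q[[1,2,3,0]])
    x=R.as_matrix()[:,0]; print('now',s['clock'],p.round(4),'yaw',np.degrees(np.arctan2(x[1],x[0])).round(2))
    for i,c in enumerate(calls):
        for w in c:
            T=Ro.from_euler('ZX',[w[3],180],degrees=True)
            rv=((R.inv()*T).as_rotvec()/np.pi).round(3); d=(R.inv().apply(np.array(w[:3])-p)/.3).round(3)
            print(i,w,rv.tolist(),d.tolist(),'mm',round(np.linalg.norm(d)*300),'deg',round(np.linalg.norm(rv)*180))
        p=p+R.apply(d*.3); R=R*Ro.from_rotvec(rv*np.pi)
E
python3 - <<'E'
from plan import *
plan([[(.376,-.337,.22,4)],[(.5986,-.1474,.14,-7)],[(.5986,-.1474,.045,-7)]])
E
```

```text
now 0.1 [ 0.1534 -0.5279  0.2418] yaw 16.2
0 (0.376, -0.337, 0.22, 4) [-0.0, -0.0, 0.068] [0.89, -0.404, 0.073] mm 294 deg 12
1 (0.5986, -0.1474, 0.14, -7) [-0.0, 0.0, 0.061] [0.784, -0.579, 0.268] mm 303 deg 11
2 (0.5986, -0.1474, 0.045, -7) [-0.0, 0.0, -0.0] [-0.0, 0.001, 0.316] mm 95 deg 0
```

Call:
{"fn": "servo_tool", "kwargs": {"steps": [[0,0,0.068,0.89,-0.404,0.073,1],[0,0,0.068,0.89,-0.404,0.073,1],[0,0,0.068,0.89,-0.404,0.073,1],[0,0,0.068,0.89,-0.404,0.073,1],[0,0,0.068,0.89,-0.404,0.073,1],[0,0,0.068,0.89,-0.404,0.073,1],[0,0,0.068,0.89,-0.404,0.073,1]], "newtons": 40}}

```text
clock: 0.8
tcp_pos: [0.3788, -0.3335, 0.2198]
tool_rot: [-0.001, 0.999, 0.037, -0.0]
wrist_force: [-0.4, -1.3, -0.1]
grip_width: 1.0
grip_force: 0.0
```

Call:
{"fn": "servo_tool", "kwargs": {"steps": [[0,0,0.061,0.784,-0.579,0.268,1],[0,0,0.061,0.784,-0.579,0.268,1],[0,0,0.061,0.784,-0.579,0.268,1],[0,0,0.061,0.784,-0.579,0.268,1],[0,0,0.061,0.784,-0.579,0.268,1],[0,0,0.061,0.784,-0.579,0.268,1],[0,0,0.061,0.784,-0.579,0.268,1],[0,0,0.061,0.784,-0.579,0.268,1]]}}

```text
clock: 1.6
tcp_pos: [0.5989, -0.147, 0.1389]
tool_rot: [-0.0, 0.998, -0.06, -0.001]
wrist_force: [-0.3, -1.3, -0.8]
grip_width: 1.0
grip_force: 0.0
```

```bash
python3 - <<'E'
from h import *
grab('wrist','wrist1'); print(manip.sense()['tcp_pos'])
E
```

```text
[ 0.59833855 -0.14810984  0.13962868]
```

View pics/wrist1.png

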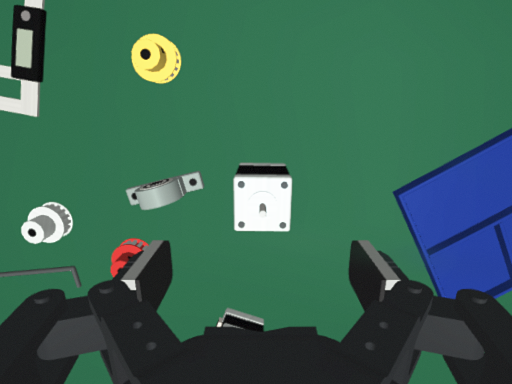

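The wrist view shows the long motor (263,203) square to the tool and midway between the pads at (158,265) and (368,265). I'll lower and grip it.

Call:
{"fn": "servo_tool", "kwargs": {"steps": [[0,0,0,0,0,0.15,1],[0,0,0,0,0,0.26,1],[0,0,0,0,0,0.31,1],[0,0,0,0,0,0.31,1],[0,0,0,0,0,0.31,-0.3],[0,0,0,0,0,0.31,-0.3],[0,0,0,0,0,0.31,-0.3],[0,0,0,0,0,0.31,-0.3]], "newtons": 60}}

```text
clock: 2.45
tcp_pos: [0.5991, -0.1483, 0.0487]
tool_rot: [0.001, 0.998, -0.061, 0.001]
wrist_force: [-2.0, -1.7, 5.1]
grip_width: 0.48
grip_force: 60.7
```

Call:
{"fn": "servo_tool", "kwargs": {"steps": [[0,0,0,0,0,0,-0.3],[0,0,0,0,0,0,-0.3],[0,0,0,0,0,0,-0.3]]}}

```text
clock: 2.75
tcp_pos: [0.5991, -0.1483, 0.0486]
tool_rot: [0.001, 0.998, -0.061, 0.001]
wrist_force: [-1.9, -1.3, 5.6]
grip_width: 0.484
grip_force: 60.7
```

```bash
python3 - <<'E'
from plan import *
print(manip.sense()['grip_force'],manip.sense()['grip_width'])
plan([[(.5986,-.1474,.145,-7)],[(.5178,-.4198,.145,24)],[(.5178,-.4198,.060,24),(.5178,-.4198,.049,24)],[(.5178,-.4198,.15,24)]])
E
```

```text
60.72544455528259 0.48401932661992464
now 2.75 [ 0.5991 -0.1483  0.0486] yaw -7.01
0 (0.5986, -0.1474, 0.145, -7) [0.0, -0.001, -0.0] [-0.001, -0.002, -0.321] mm 96 deg 0
1 (0.5178, -0.4198, 0.145, 24) [0.0, 0.0, -0.172] [-0.157, 0.934, 0.001] mm 284 deg 31
2 (0.5178, -0.4198, 0.06, 24) [0.0, 0.0, -0.0] [0.001, -0.0, 0.284] mm 85 deg 0
2 (0.5178, -0.4198, 0.049, 24) [0.0, 0.0, -0.0] [0.001, -0.0, 0.32] mm 96 deg 0
3 (0.5178, -0.4198, 0.15, 24) [0.0, 0.0, -0.0] [-0.001, -0.0, -0.336] mm 101 deg 0
```

Call:
{"fn": "servo_tool", "kwargs": {"steps": [[0,0,0,0,0,-0.1,-0.3],[0,0,0,0,0,-0.22,-0.3],[0,0,0,0,0,-0.321,-0.3],[0,0,0,0,0,-0.321,-0.3],[0,0,0,0,0,-0.321,-0.3]]}}

```text
clock: 3.25
tcp_pos: [0.5982, -0.1475, 0.1427]
tool_rot: [-0.0, 0.998, -0.061, -0.0]
wrist_force: [-0.4, 0.6, -6.4]
grip_width: 0.474
grip_force: 62.9
```

Call:
{"fn": "servo_tool", "kwargs": {"steps": [[0,0,-0.172,-0.157,0.934,0,-0.3],[0,0,-0.172,-0.157,0.934,0,-0.3],[0,0,-0.172,-0.157,0.934,0,-0.3],[0,0,-0.172,-0.157,0.934,0,-0.3],[0,0,-0.172,-0.157,0.934,0,-0.3],[0,0,-0.172,-0.157,0.934,0,-0.3],[0,0,-0.172,-0.157,0.934,0,-0.3],[0,0,-0.172,-0.157,0.934,0,-0.3]]}}

```text
clock: 4.05
tcp_pos: [0.5167, -0.42, 0.1406]
tool_rot: [-0.002, 0.978, 0.207, -0.001]
wrist_force: [0.3, 1.0, -4.3]
grip_width: 0.482
grip_force: 63.4
```

```bash
python3 - <<'E'
from plan import *
grab('wrist','wrist2'); print(manip.sense()['grip_force'],manip.sense()['grip_width'])
plan([[(.5178,-.4198,.065,24),(.5178,-.4198,.052,24)]])
E
```

```text
63.372262716293335 0.4832767531155337
now 4.1 [ 0.5173 -0.419   0.1412] yaw 23.94
0 (0.5178, -0.4198, 0.065, 24) [-0.001, 0.0, -0.0] [0.001, 0.004, 0.254] mm 76 deg 0
0 (0.5178, -0.4198, 0.052, 24) [-0.001, 0.0, -0.0] [0.001, 0.004, 0.297] mm 89 deg 0
```

View pics/wrist2.png

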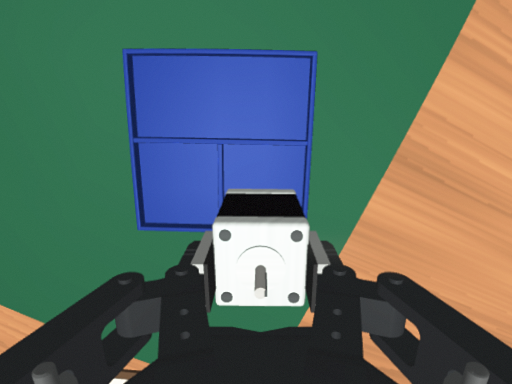

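```bash
python3 - <<'E'
from h import *
w=ray(load('wrist'),[[124,50],[317,52],[137,231]],.014)[:,:2]; print(w.round(4),((w[1]+w[2])/2).round(4),np.linalg.norm(w[0]-w[1]),np.linalg.norm(w[0]-w[2]),np.degrees(np.arctan2(*(w[0]-w[2])[::-1])),np.degrees(np.arctan2(*(w[0]-w[1])[::-1]))-90)
E
```

```text
[[ 0.5775 -0.271 ]
 [ 0.6377 -0.4147]
 [ 0.4314 -0.3297]] [ 0.5345 -0.3722] 0.1557431210201434 0.15745287495177596 21.866765198475353 22.757964547496243
```

Call:
{"fn": "servo_tool", "kwargs": {"steps": [[0,0,0,0,0.004,0.11,-0.3],[0,0,0,0,0.004,0.2,-0.3],[0,0,0,0,0.004,0.255,-0.3],[0,0,0,0,0.004,0.275,-0.3],[0,0,0,0,0.004,0.288,-0.3],[0,0,0,0,0.004,0.294,-0.3],[0,0,0,0,0.004,0.297,-0.3],[0,0,0,0,0.004,0.297,-0.3]]}}

```text
clock: 4.9
tcp_pos: [0.5184, -0.4212, 0.0549]
tool_rot: [0.0, 0.978, 0.207, 0.0]
wrist_force: [-0.4, -0.9, -4.8]
grip_width: 0.479
grip_force: 63.3
```

Call:
{"fn": "servo_tool", "kwargs": {"steps": [[0,0,0,0,0,0.005,-0.3],[0,0,0,0,0,0.009,-0.3],[0,0,0,0,0,0.012,-0.3],[0,0,0,0,0,0.012,-0.3],[0,0,0,0,0,0.012,-0.3]]}}

```text
clock: 5.4
tcp_pos: [0.5182, -0.4213, 0.0517]
tool_rot: [0.0, 0.978, 0.207, 0.0]
wrist_force: [-2.9, 1.6, 6.9]
grip_width: 0.484
grip_force: 64.5
```

Call:
{"fn": "servo_tool", "kwargs": {"steps": [[0,0,0,0,0,0,0.6],[0,0,0,0,0,0,0.6],[0,0,0,0,0,0,0.6],[0,0,0,0,0,-0.12,0.6],[0,0,0,0,0,-0.28,0.6],[0,0,0,0,0,-0.4,0.6],[0,0,0,0,0,-0.4,0.6]]}}

```text
clock: 6.1
tcp_pos: [0.5196, -0.4226, 0.1767]
tool_rot: [0.005, 0.978, 0.208, 0.003]
wrist_force: [0.2, -0.2, 0.0]
grip_width: 0.801
grip_force: 0.0
```

```bash
python3 - <<'E'
from plan import *
plan([[(.555,-.18,.16,12)],[(.5884,.0592,.12,0)],[(.5884,.0592,.035,0)]])
E
```

```text
now 6.1 [ 0.5196 -0.4226  0.1767] yaw 23.95
0 (0.555, -0.18, 0.16, 12) [0.003, -0.001, 0.066] [0.436, -0.692, 0.05] mm 246 deg 12
1 (0.5884, 0.0592, 0.12, 0) [0.0, -0.0, 0.067] [0.276, -0.756, 0.133] mm 245 deg 12
2 (0.5884, 0.0592, 0.035, 0) [0.0, -0.0, 0.0] [-0.001, -0.0, 0.283] mm 85 deg 0
```

Call:
{"fn": "servo_tool", "kwargs": {"steps": [[0,0,0.066,0.436,-0.692,0.05,0.6],[0,0,0.066,0.436,-0.692,0.05,0.6],[0,0,0.066,0.436,-0.692,0.05,0.6],[0,0,0.066,0.436,-0.692,0.05,0.6],[0,0,0.066,0.436,-0.692,0.05,0.6],[0,0,0.066,0.436,-0.692,0.05,0.6]]}}

```text
clock: 6.7
tcp_pos: [0.5535, -0.1731, 0.1549]
tool_rot: [-0.001, 0.994, 0.108, -0.001]
wrist_force: [-0.4, -0.4, -1.0]
grip_width: 0.798
grip_force: 0.0
```

Call:
{"fn": "servo_tool", "kwargs": {"steps": [[0,0,0.067,0.276,-0.756,0.133,0.6],[0,0,0.067,0.276,-0.756,0.133,0.6],[0,0,0.067,0.276,-0.756,0.133,0.6],[0,0,0.067,0.276,-0.756,0.133,0.6],[0,0,0.067,0.276,-0.756,0.133,0.6],[0,0,0.067,0.276,-0.756,0.133,0.6],[0,0,0.067,0.276,-0.756,0.133,0.6]]}}

```text
clock: 7.4
tcp_pos: [0.5871, 0.0611, 0.1151]
tool_rot: [0.0, 1.0, 0.001, -0.0]
wrist_force: [0.1, -0.1, -0.4]
grip_width: 0.799
grip_force: 0.0
```

```bash
python3 - <<'E'
from plan import *
im=grab('wrist','wrist3'); px=np.array(im['pixels']);hsv=cv2.cvtColor(px,cv2.COLOR_RGB2HSV)
m=((hsv[...,1]<60)&(hsv[...,2]>170)).astype('uint8'); n,l,st,c=cv2.connectedComponentsWithStats(m)
for i in range(1,n):
    if st[i,4]>150: print(st[i],c[i].round(),ray(im,c[i],.034)[0,:2].round(4))
plan([[(.5884,.0592,.031,0)]])
E
```

```text
[ 223    0   74   66 2100] [262.  36.] [0.7016 0.0605]
[ 111  144   57   58 1510] [139. 172.] [0.6107 0.1498]
[366 165  18  19 244] [375. 174.] [ 0.6099 -0.0218]
[ 241  169   46   48 1557] [264. 193.] [0.5955 0.0592]
[409 168  29  22 588] [423. 179.] [ 0.6064 -0.0588]
[291 302  51  25 198] [314. 309.] [0.4946 0.0169]
[296 312  44  16 476] [319. 320.] [0.4837 0.0117]
now 7.45 [0.5872 0.06   0.1154] yaw -0.0
0 (0.5884, 0.0592, 0.031, 0) [0.0, 0.0, -0.0] [0.004, 0.003, 0.281] mm 84 deg 0
```

View pics/wrist3.png

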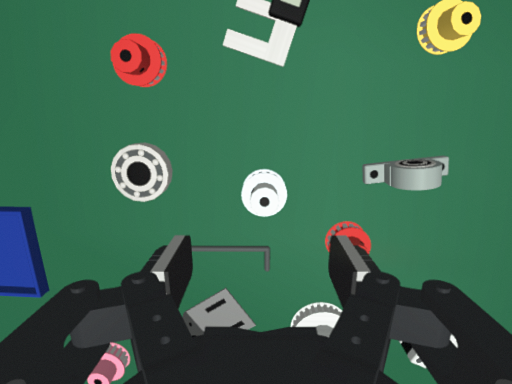

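Call:
{"fn": "servo_tool", "kwargs": {"steps": [[0,0,0,0.006,0.003,0.12,0.3],[0,0,0,0.006,0.003,0.22,0.3],[0,0,0,0.006,0.003,0.27,0.3],[0,0,0,0.006,0.003,0.281,0.3],[0,0,0,0.006,0.003,0.281,0.3],[0,0,0,0.006,0.003,0.281,0.3]]}}

```text
clock: 8.05
tcp_pos: [0.5895, 0.0591, 0.0325]
tool_rot: [0.0, 1.0, -0.0, 0.001]
wrist_force: [-0.1, 0.4, -0.2]
grip_width: 0.651
grip_force: 0.0
```

Call:
{"fn": "servo_tool", "kwargs": {"steps": [[0,0,0,0,0,0.007,-0.2],[0,0,0,0,0,0.007,-0.7],[0,0,0,0,0,0.007,-0.7],[0,0,0,0,0,0.007,-0.7],[0,0,0,0,0,0.007,-0.7],[0,0,0,0,0,0.007,-0.7],[0,0,0,0,0,0.007,-0.7]], "newtons": 40}}

```text
clock: 8.75
tcp_pos: [0.5891, 0.0598, 0.03]
tool_rot: [0.0, 1.0, 0.0, 0.0]
wrist_force: [-1.6, -1.1, 5.3]
grip_width: 0.236
grip_force: 39.1
```

```bash
python3 - <<'E'
from plan import *
s=manip.sense();print(s['grip_force'],s['grip_width'],s['wrist_force'])
z=s['tcp_pos'][2]
plan([[(.5895,.0591,.14,0)],[(.535,-.16,.15,12)],[(.4868,-.3497,.12,23)],[(.4868,-.3497,z+.012,23),(.4868,-.3497,z+.003,23)]])
E
```

```text
39.10269498825073 0.23590836382539648 [-1.63296625 -1.11046865  5.34477181]
now 8.75 [0.5891 0.0598 0.03  ] yaw 0.01
0 (0.5895, 0.0591, 0.14, 0) [0.0, -0.0, 0.0] [0.002, 0.002, -0.367] mm 110 deg 0
1 (0.535, -0.16, 0.15, 12) [0.0, -0.0, -0.067] [-0.182, 0.731, -0.033] mm 226 deg 12
2 (0.4868, -0.3497, 0.12, 23) [0.0, -0.0, -0.061] [-0.289, 0.584, 0.1] mm 198 deg 11
3 (0.4868, -0.3497, np.float64(0.04198611748563952), 23) [0.0, -0.0, 0.0] [-0.001, 0.0, 0.26] mm 78 deg 0
3 (0.4868, -0.3497, np.float64(0.032986117485639524), 23) [0.0, -0.0, 0.0] [-0.001, 0.0, 0.29] mm 87 deg 0
```

Call:
{"fn": "servo_tool", "kwargs": {"steps": [[0,0,0,0,0,-0.12,-0.8],[0,0,0,0,0,-0.26,-0.8],[0,0,0,0,0,-0.367,-0.8],[0,0,0,0,0,-0.367,-0.8]]}}

```text
clock: 9.15
tcp_pos: [0.5907, 0.0599, 0.1439]
tool_rot: [0.0, 1.0, 0.0, 0.004]
wrist_force: [-0.0, -0.3, -0.4]
grip_width: 0.239
grip_force: 39.2
```

Call:
{"fn": "servo_tool", "kwargs": {"steps": [[0,0,-0.067,-0.182,0.731,-0.033,-0.8],[0,0,-0.067,-0.182,0.731,-0.033,-0.8],[0,0,-0.067,-0.182,0.731,-0.033,-0.8],[0,0,-0.067,-0.182,0.731,-0.033,-0.8],[0,0,-0.067,-0.182,0.731,-0.033,-0.8]]}}

```text
clock: 9.65
tcp_pos: [0.533, -0.1623, 0.1484]
tool_rot: [-0.0, 0.995, 0.104, -0.001]
wrist_force: [0.4, 0.2, -1.0]
grip_width: 0.237
grip_force: 39.3
```

Call:
{"fn": "servo_tool", "kwargs": {"steps": [[0,0,-0.061,-0.289,0.584,0.1,-0.8],[0,0,-0.061,-0.289,0.584,0.1,-0.8],[0,0,-0.061,-0.289,0.584,0.1,-0.8],[0,0,-0.061,-0.289,0.584,0.1,-0.8],[0,0,-0.061,-0.289,0.584,0.1,-0.8],[0,0,-0.061,-0.289,0.584,0.1,-0.8],[0,0,-0.061,-0.289,0.584,0.1,-0.8]]}}

```text
clock: 10.35
tcp_pos: [0.4862, -0.3478, 0.1188]
tool_rot: [-0.001, 0.98, 0.2, -0.0]
wrist_force: [1.2, -0.2, -0.7]
grip_width: 0.234
grip_force: 39.4
```

```bash
python3 - <<'E'
from plan import *
s=manip.sense();print(s['grip_force'],s['grip_width'],s['wrist_force'])
plan([[(.4868,-.3497,.042,23),(.4868,-.3497,.034,23)]])
E
```

```text
39.39130961894989 0.23436944355477282 [ 1.21336788 -0.18842813 -0.66405032]
now 10.35 [ 0.4862 -0.3478  0.1188] yaw 23.09
0 (0.4868, -0.3497, 0.042, 23) [-0.0, 0.0, 0.0] [-0.001, 0.007, 0.256] mm 77 deg 0
0 (0.4868, -0.3497, 0.034, 23) [-0.0, 0.0, 0.0] [-0.001, 0.007, 0.283] mm 85 deg 0
```

Call:
{"fn": "servo_tool", "kwargs": {"steps": [[0,0,0,0,0.006,0.12,-0.8],[0,0,0,0,0.006,0.2,-0.8],[0,0,0,0,0.006,0.25,-0.8],[0,0,0,0,0.006,0.27,-0.8],[0,0,0,0,0.006,0.28,-0.8],[0,0,0,0,0.006,0.284,-0.8],[0,0,0,0,0.006,0.287,-0.8],[0,0,0,0,0.006,0.287,-0.8]]}}

```text
clock: 11.15
tcp_pos: [0.487, -0.3506, 0.0338]
tool_rot: [0.0, 0.98, 0.2, 0.0]
wrist_force: [0.6, -0.5, -1.2]
grip_width: 0.235
grip_force: 39.4
```

Call:
{"fn": "servo_tool", "kwargs": {"steps": [[0,0,0,0,0,0.003,-0.8],[0,0,0,0,0,0.005,-0.8],[0,0,0,0,0,0.005,-0.8],[0,0,0,0,0,0.005,-0.8]]}}

```text
clock: 11.55
tcp_pos: [0.487, -0.3508, 0.033]
tool_rot: [0.001, 0.98, 0.2, 0.0]
wrist_force: [-1.8, 2.4, 7.7]
grip_width: 0.237
grip_force: 40.2
```

Call:
{"fn": "servo_tool", "kwargs": {"steps": [[0,0,0,0,0,0,-0.1],[0,0,0,0,0,0,-0.1],[0,0,0,0,0,0,-0.1],[0,0,0,0,0,-0.1,-0.1],[0,0,0,0,0,-0.22,-0.1],[0,0,0,0,0,-0.36,-0.1],[0,0,0,0,0,-0.36,-0.1]]}}

```text
clock: 12.25
tcp_pos: [0.4884, -0.3521, 0.1452]
tool_rot: [0.004, 0.98, 0.2, 0.003]
wrist_force: [0.6, 0.4, -0.1]
grip_width: 0.451
grip_force: 0.0
```

```bash
python3 - <<'E'
from plan import *
plan([[(.55,-.2,.15,60)],[(.6066,-.060,.12,96.4)]])
E
```

```text
now 12.25 [ 0.4884 -0.3521  0.1452] yaw 23.05
0 (0.55, -0.2, 0.15, 60) [0.003, -0.0, -0.205] [0.388, -0.386, -0.018] mm 164 deg 37
1 (0.6066, -0.06, 0.12, 96.4) [0.0, 0.0, -0.203] [0.498, -0.071, 0.1] mm 154 deg 37
```

Call:
{"fn": "servo_tool", "kwargs": {"steps": [[0,0,-0.205,0.388,-0.386,-0.018,0.2],[0,0,-0.205,0.388,-0.386,-0.018,0.2],[0,0,-0.205,0.388,-0.386,-0.018,0.2],[0,0,-0.205,0.388,-0.386,-0.018,0.2],[0,0,-0.205,0.388,-0.386,-0.018,0.2],[0,0,-0.205,0.388,-0.386,-0.018,0.2]]}}

```text
clock: 12.85
tcp_pos: [0.5486, -0.1977, 0.1445]
tool_rot: [-0.0, 0.866, 0.5, -0.0]
wrist_force: [0.2, -0.5, -0.6]
grip_width: 0.602
grip_force: 0.0
```

Call:
{"fn": "servo_tool", "kwargs": {"steps": [[0,0,-0.203,0.498,-0.071,0.1,0.2],[0,0,-0.203,0.498,-0.071,0.1,0.2],[0,0,-0.203,0.498,-0.071,0.1,0.2],[0,0,-0.203,0.498,-0.071,0.1,0.2],[0,0,-0.203,0.498,-0.071,0.1,0.2],[0,0,-0.203,0.498,-0.071,0.1,0.2],[0,0,-0.203,0.498,-0.071,0.1,0.2]]}}

```text
clock: 13.55
tcp_pos: [0.6049, -0.059, 0.1149]
tool_rot: [-0.0, 0.667, 0.745, -0.0]
wrist_force: [0.1, 0.8, -0.6]
grip_width: 0.599
grip_force: 0.0
```

```bash
python3 - <<'E'
from plan import *
grab('wrist','wrist4')
plan([[(.6066,-.060,.033,96.4)]])
E
```

```text
now 13.6 [ 0.6049 -0.0591  0.115 ] yaw 96.32
0 (0.6066, -0.06, 0.033, 96.4) [-0.0, -0.0, -0.0] [-0.004, 0.005, 0.273] mm 82 deg 0
```

View pics/wrist4.png

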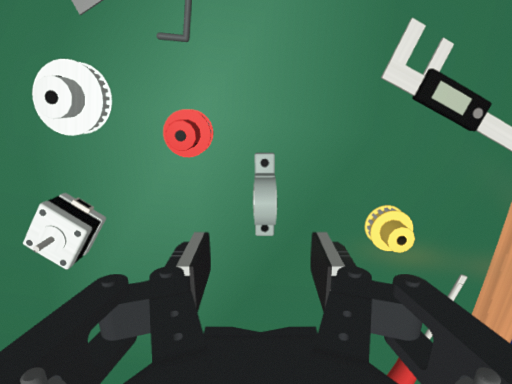

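The pillow block (264,195) lies square to the tool and centred between the pads.

Call:
{"fn": "servo_tool", "kwargs": {"steps": [[0,0,0,-0.004,0.005,0.12,0],[0,0,0,-0.004,0.005,0.22,0],[0,0,0,-0.004,0.005,0.265,0],[0,0,0,-0.004,0.005,0.277,0],[0,0,0,-0.004,0.005,0.277,0],[0,0,0,-0.004,0.005,0.277,0],[0,0,0,-0.004,0.005,0.277,-0.8],[0,0,0,-0.004,0.005,0.277,-0.8]], "newtons": 50}}

```text
clock: 14.4
tcp_pos: [0.6071, -0.0596, 0.033]
tool_rot: [0.001, 0.666, 0.746, 0.0]
wrist_force: [1.0, 0.8, 15.4]
grip_width: 0.177
grip_force: 46.1
```

Call:
{"fn": "servo_tool", "kwargs": {"steps": [[0,0,0,0,0,0,-0.9],[0,0,0,0,0,0,-0.9],[0,0,0,0,0,0,-0.9],[0,0,0,0,0,0,-0.9]]}}

```text
clock: 14.8
tcp_pos: [0.607, -0.0596, 0.033]
tool_rot: [0.001, 0.666, 0.746, 0.0]
wrist_force: [-1.5, 0.1, 5.9]
grip_width: 0.176
grip_force: 49.7
```

```bash
python3 - <<'E'
from plan import *
s=manip.sense();print(s['grip_force'],s['grip_width'],s['wrist_force'])
plan([[(.6066,-.060,.14,96.4)],[(.5727,-.355,.14,113)]])
E
```

```text
49.66228723526001 0.1762555515805071 [-1.48133822  0.06360167  5.88070252]
now 14.8 [ 0.607  -0.0596  0.033 ] yaw 96.49
0 (0.6066, -0.06, 0.14, 96.4) [0.0, 0.0, 0.0] [-0.002, -0.001, -0.357] mm 107 deg 0
1 (0.5727, -0.355, 0.14, 113) [0.0, 0.0, -0.092] [-0.964, -0.223, 0.001] mm 297 deg 17
```

Call:
{"fn": "servo_tool", "kwargs": {"steps": [[0,0,0,0,0,-0.12,-0.9],[0,0,0,0,0,-0.26,-0.9],[0,0,0,0,0,-0.357,-0.9],[0,0,0,0,0,-0.357,-0.9]]}}

```text
clock: 15.2
tcp_pos: [0.6081, -0.0598, 0.1434]
tool_rot: [0.004, 0.666, 0.746, 0.002]
wrist_force: [0.3, -1.2, -1.8]
grip_width: 0.176
grip_force: 49.2
```

Call:
{"fn": "servo_tool", "kwargs": {"steps": [[0,0,-0.092,-0.964,-0.223,0,-0.9],[0,0,-0.092,-0.964,-0.223,0,-0.9],[0,0,-0.092,-0.964,-0.223,0,-0.9],[0,0,-0.092,-0.964,-0.223,0,-0.9],[0,0,-0.092,-0.964,-0.223,0,-0.9],[0,0,-0.092,-0.964,-0.223,0,-0.9],[0,0,-0.092,-0.964,-0.223,0,-0.9],[0,0,-0.092,-0.964,-0.223,0,-0.9]]}}

```text
clock: 16.0
tcp_pos: [0.572, -0.355, 0.1373]
tool_rot: [-0.001, 0.552, 0.834, 0.0]
wrist_force: [0.4, -0.0, -1.8]
grip_width: 0.174
grip_force: 49.2
```

```bash
python3 - <<'E'
from plan import *
s=manip.sense();print(s['grip_force'],s['grip_width'],s['wrist_force'])
plan([[(.5727,-.355,.048,113),(.5727,-.355,.0365,113)]])
E
```

```text
49.165449142456055 0.17395290764568813 [ 0.38034111 -0.02606125 -1.79617663]
now 16.0 [ 0.572  -0.355   0.1373] yaw 112.93
0 (0.5727, -0.355, 0.048, 113) [-0.0, -0.001, -0.0] [-0.002, 0.003, 0.298] mm 89 deg 0
0 (0.5727, -0.355, 0.0365, 113) [-0.0, -0.001, -0.0] [-0.002, 0.003, 0.336] mm 101 deg 0
```

Call:
{"fn": "servo_tool", "kwargs": {"steps": [[0,0,0,0,0,0.14,-0.9],[0,0,0,0,0,0.25,-0.9],[0,0,0,0,0,0.3,-0.9],[0,0,0,0,0,0.32,-0.9],[0,0,0,0,0,0.33,-0.9],[0,0,0,0,0,0.336,-0.9],[0,0,0,0,0,0.339,-0.9],[0,0,0,0,0,0.339,-0.9]]}}

```text
clock: 16.8
tcp_pos: [0.573, -0.3544, 0.0381]
tool_rot: [0.001, 0.552, 0.834, -0.0]
wrist_force: [-0.6, -0.6, -2.0]
grip_width: 0.172
grip_force: 49.1
```

Call:
{"fn": "servo_tool", "kwargs": {"steps": [[0,0,0,0,0,0.003,-0.9],[0,0,0,0,0,0.005,-0.9],[0,0,0,0,0,0.005,-0.9],[0,0,0,0,0,0.005,-0.9]]}}

```text
clock: 17.2
tcp_pos: [0.5728, -0.3544, 0.0361]
tool_rot: [0.0, 0.552, 0.834, -0.0]
wrist_force: [-0.1, -0.9, 0.5]
grip_width: 0.173
grip_force: 49.3
```

Just touching. Down 0.6 mm more, then release to a partial opening and lift.

Call:
{"fn": "servo_tool", "kwargs": {"steps": [[0,0,0,0,0,0.002,-0.9],[0,0,0,0,0,0.002,-0.9],[0,0,0,0,0,0.002,-0.3],[0,0,0,0,0,0.002,-0.3],[0,0,0,0,0,0.002,-0.3],[0,0,0,0,0,-0.1,-0.3],[0,0,0,0,0,-0.25,-0.3],[0,0,0,0,0,-0.36,-0.3]]}}

```text
clock: 18.0
tcp_pos: [0.573, -0.3546, 0.1463]
tool_rot: [0.001, 0.552, 0.834, -0.0]
wrist_force: [-0.3, 0.1, 0.7]
grip_width: 0.35
grip_force: 0.0
```

```bash
python3 - <<'E'
from plan import *
grab('wrist','wrist5')
plan([[(.4441,-.1019,.16,63)],[(.4441,-.1019,.12,63)]])
E
```

```text
now 18.05 [ 0.5745 -0.3558  0.1522] yaw 113.05
0 (0.4441, -0.1019, 0.16, 63) [0.003, 0.002, 0.278] [0.949, -0.068, -0.036] mm 286 deg 50
1 (0.4441, -0.1019, 0.12, 63) [-0.0, 0.0, 0.0] [-0.0, 0.0, 0.134] mm 40 deg 0
```

View pics/wrist5.png

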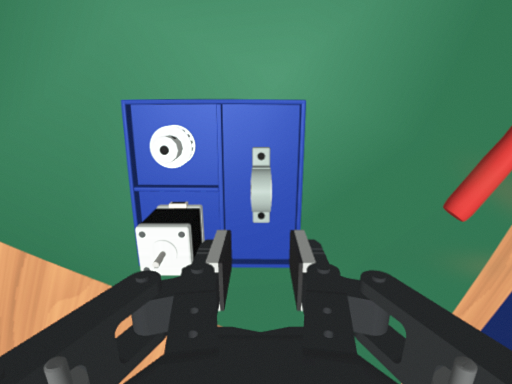

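Tray three looks right: pulley (172,146), bearing (262,185) and long motor (170,240) are each upright in their own compartments. Next is the short motor.

Call:
{"fn": "servo_tool", "kwargs": {"steps": [[0.003,0.002,0.278,0.949,-0.068,-0.036,1],[0.003,0.002,0.278,0.949,-0.068,-0.036,1],[0.003,0.002,0.278,0.949,-0.068,-0.036,1],[0.003,0.002,0.278,0.949,-0.068,-0.036,1],[0.003,0.002,0.278,0.949,-0.068,-0.036,1],[0.003,0.002,0.278,0.949,-0.068,-0.036,1],[0.003,0.002,0.278,0.949,-0.068,-0.036,1],[0.003,0.002,0.278,0.949,-0.068,-0.036,1]]}}

```text
clock: 18.85
tcp_pos: [0.4428, -0.1002, 0.155]
tool_rot: [-0.005, 0.852, 0.523, -0.002]
wrist_force: [0.5, -0.6, -0.1]
grip_width: 0.997
grip_force: 0.0
```

Call:
{"fn": "servo_tool", "kwargs": {"steps": [[0,0,0,0,0,0.134,1],[0,0,0,0,0,0.134,1],[0,0,0,0,0,0.134,1]]}}

```text
clock: 19.15
tcp_pos: [0.4426, -0.1009, 0.1146]
tool_rot: [-0.006, 0.853, 0.522, -0.002]
wrist_force: [0.2, -0.5, -0.1]
grip_width: 0.999
grip_force: 0.0
```

```bash
python3 - <<'E'
from plan import *
grab('wrist','wrist6')
plan([[(.4441,-.1019,.024,63)]])
E
```

```text
now 19.2 [ 0.4429 -0.101   0.1152] yaw 62.98
0 (0.4441, -0.1019, 0.024, 63) [-0.003, -0.001, -0.0] [-0.001, 0.008, 0.304] mm 91 deg 1
```

View pics/wrist6.png

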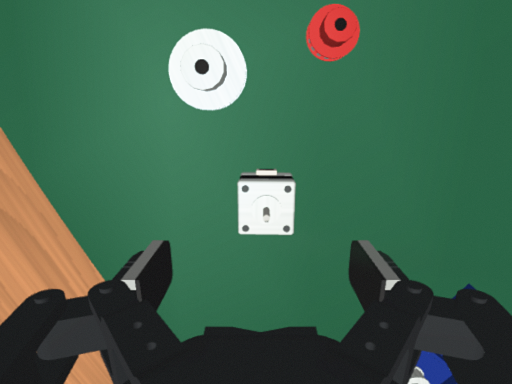

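The short motor (266,207) is aligned, and the shift covers its small offset.

Call:
{"fn": "servo_tool", "kwargs": {"steps": [[-0.003,-0.001,0,0,0.008,0.13,1],[-0.003,-0.001,0,0,0.008,0.24,1],[-0.003,-0.001,0,0,0.008,0.29,1],[-0.003,-0.001,0,0,0.008,0.306,1],[-0.003,-0.001,0,0,0.008,0.306,1],[-0.003,-0.001,0,0,0.008,0.306,-0.3],[-0.003,-0.001,0,0,0.008,0.306,-0.3],[-0.003,-0.001,0,0,0.008,0.306,-0.3]], "newtons": 60}}

```text
clock: 20.0
tcp_pos: [0.4441, -0.1009, 0.0235]
tool_rot: [0.001, 0.853, 0.523, -0.0]
wrist_force: [2.9, -2.1, 1.4]
grip_width: 0.515
grip_force: 0.7
```

Call:
{"fn": "servo_tool", "kwargs": {"steps": [[0,0,0,0,0,0,-0.3],[0,0,0,0,0,0,-0.3],[0,0,0,0,0,0,-0.3]]}}

```text
clock: 20.3
tcp_pos: [0.4442, -0.1009, 0.0238]
tool_rot: [0.001, 0.853, 0.523, -0.0]
wrist_force: [-0.1, -0.2, 9.5]
grip_width: 0.483
grip_force: 60.3
```

```bash
python3 - <<'E'
from plan import *
s=manip.sense();print(s['grip_force'],s['grip_width'],s['wrist_force'])
plan([[(.4441,-.1019,.16,63)],[(.487,.16,.16,77)],[(.5305,.3845,.13,90)]])
E
```

```text
60.31643629074097 0.4830475868754785 [-0.08937678 -0.23789373  9.52531163]
now 20.3 [ 0.4442 -0.1009  0.0238] yaw 63.01
0 (0.4441, -0.1019, 0.16, 63) [0.0, 0.0, 0.0] [-0.004, 0.002, -0.454] mm 136 deg 0
1 (0.487, 0.16, 0.16, 77) [0.0, 0.001, -0.078] [0.843, -0.269, -0.002] mm 265 deg 14
2 (0.5305, 0.3845, 0.13, 90) [0.0, -0.0, -0.072] [0.762, -0.027, 0.101] mm 231 deg 13
```

Call:
{"fn": "servo_tool", "kwargs": {"steps": [[0,0,0,0,0,-0.12,-0.3],[0,0,0,0,0,-0.26,-0.3],[0,0,0,0,0,-0.4,-0.3],[0,0,0,0,0,-0.454,-0.3],[0,0,0,0,0,-0.454,-0.3]]}}

```text
clock: 20.8
tcp_pos: [0.4445, -0.1008, 0.161]
tool_rot: [0.002, 0.853, 0.523, 0.0]
wrist_force: [-0.0, 0.2, -3.0]
grip_width: 0.477
grip_force: 63.1
```

Call:
{"fn": "servo_tool", "kwargs": {"steps": [[0,0,-0.078,0.843,-0.269,0,-0.3],[0,0,-0.078,0.843,-0.269,0,-0.3],[0,0,-0.078,0.843,-0.269,0,-0.3],[0,0,-0.078,0.843,-0.269,0,-0.3],[0,0,-0.078,0.843,-0.269,0,-0.3],[0,0,-0.078,0.843,-0.269,0,-0.3]]}}

```text
clock: 21.4
tcp_pos: [0.4859, 0.1653, 0.1568]
tool_rot: [-0.001, 0.781, 0.624, -0.002]
wrist_force: [0.5, -1.2, -3.1]
grip_width: 0.479
grip_force: 63.1
```

Call:
{"fn": "servo_tool", "kwargs": {"steps": [[0,0,-0.072,0.762,-0.027,0.101,-0.3],[0,0,-0.072,0.762,-0.027,0.101,-0.3],[0,0,-0.072,0.762,-0.027,0.101,-0.3],[0,0,-0.072,0.762,-0.027,0.101,-0.3],[0,0,-0.072,0.762,-0.027,0.101,-0.3],[0,0,-0.072,0.762,-0.027,0.101,-0.3],[0,0,-0.072,0.762,-0.027,0.101,-0.3]]}}

```text
clock: 22.1
tcp_pos: [0.5291, 0.386, 0.1257]
tool_rot: [-0.001, 0.707, 0.707, -0.003]
wrist_force: [-0.4, -0.4, -2.5]
grip_width: 0.483
grip_force: 63.1
```

```bash
python3 - <<'E'
from plan import *
s=manip.sense();print(s['grip_force'],s['grip_width'],s['wrist_force'])
im=grab('wrist','wrist7'); hsv=cv2.cvtColor(np.array(im['pixels']),cv2.COLOR_RGB2HSV)
plan([[(.5305,.3845,.04,90),(.5305,.3845,.027,90)]])
E
```

```text
63.07351112365723 0.48253486711985577 [-0.42484321 -0.43763028 -2.51705263]
now 22.15 [0.5294 0.3853 0.1265] yaw 90.0
0 (0.5305, 0.3845, 0.04, 90) [-0.001, 0.001, -0.0] [-0.002, 0.005, 0.288] mm 86 deg 0
0 (0.5305, 0.3845, 0.027, 90) [-0.001, 0.001, -0.0] [-0.002, 0.005, 0.332] mm 100 deg 0
```

View pics/wrist7.png

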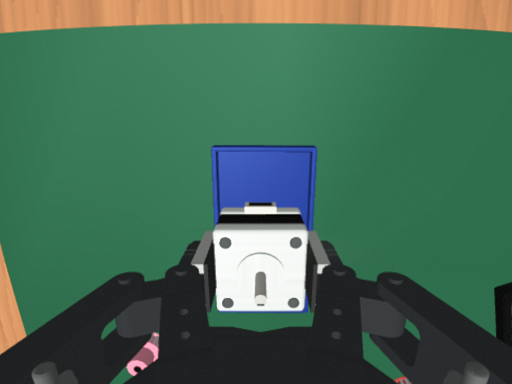

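```bash
python3 - <<'E'
from h import *
print(ray(load('wrist'),[[212,147],[316,147],[214,228],[313,228]],.014).round(4))
E
```

```text
[[0.4889 0.4252 0.014 ]
 [0.573  0.4254 0.014 ]
 [0.4876 0.3548 0.014 ]
 [0.574  0.3551 0.014 ]]
```

Call:
{"fn": "servo_tool", "kwargs": {"steps": [[0,0,0,0,0.005,0.13,-0.3],[0,0,0,0,0.005,0.23,-0.3],[0,0,0,0,0.005,0.285,-0.3],[0,0,0,0,0.005,0.305,-0.3],[0,0,0,0,0.005,0.32,-0.3],[0,0,0,0,0.005,0.328,-0.3],[0,0,0,0,0.005,0.334,-0.3],[0,0,0,0,0.005,0.334,-0.3]]}}

```text
clock: 22.95
tcp_pos: [0.5315, 0.386, 0.0284]
tool_rot: [-0.0, 0.707, 0.707, -0.001]
wrist_force: [-0.5, -0.7, -3.3]
grip_width: 0.48
grip_force: 63.0
```

Call:
{"fn": "servo_tool", "kwargs": {"steps": [[0,0,0,0,0,0.003,-0.3],[0,0,0,0,0,0.005,-0.3],[0,0,0,0,0,0.005,-0.3],[0,0,0,0,0,0.005,-0.3]]}}

```text
clock: 23.35
tcp_pos: [0.5315, 0.3861, 0.0269]
tool_rot: [-0.0, 0.707, 0.707, -0.001]
wrist_force: [-1.6, 0.2, 1.7]
grip_width: 0.48
grip_force: 63.6
```

Call:
{"fn": "servo_tool", "kwargs": {"steps": [[0,0,0,0,0,0.001,-0.3],[0,0,0,0,0,0.001,0.3],[0,0,0,0,0,0.001,0.3],[0,0,0,0,0,0.001,0.3],[0,0,0,0,0,-0.1,0.3],[0,0,0,0,0,-0.25,0.3],[0,0,0,0,0,-0.4,0.3],[0,0,0,0,0,-0.4,0.3]]}}

```text
clock: 24.15
tcp_pos: [0.5338, 0.3872, 0.1533]
tool_rot: [0.002, 0.707, 0.707, 0.005]
wrist_force: [0.3, 0.3, -0.1]
grip_width: 0.651
grip_force: 0.0
```

```bash
python3 - <<'E'
from plan import *
plan([[(.488,.18,.15,90)],[(.4499,.0044,.115,90)]])
E
```

```text
now 24.15 [0.5338 0.3872 0.1533] yaw 90.01
0 (0.488, 0.18, 0.15, 90) [0.003, -0.001, 0.0] [-0.691, -0.153, 0.006] mm 212 deg 1
1 (0.4499, 0.0044, 0.115, 90) [-0.0, -0.0, 0.0] [-0.585, -0.127, 0.116] mm 183 deg 0
```

Call:
{"fn": "servo_tool", "kwargs": {"steps": [[0.003,-0.001,0,-0.691,-0.153,0.006,0.3],[0.003,-0.001,0,-0.691,-0.153,0.006,0.3],[0.003,-0.001,0,-0.691,-0.153,0.006,0.3],[0.003,-0.001,0,-0.691,-0.153,0.006,0.3],[0.003,-0.001,0,-0.691,-0.153,0.006,0.3]]}}

```text
clock: 24.65
tcp_pos: [0.4845, 0.1753, 0.1446]
tool_rot: [-0.003, 0.708, 0.706, -0.006]
wrist_force: [-0.0, 0.5, -1.2]
grip_width: 0.646
grip_force: 0.0
```

Call:
{"fn": "servo_tool", "kwargs": {"steps": [[0,0,0,-0.585,-0.127,0.116,0.3],[0,0,0,-0.585,-0.127,0.116,0.3],[0,0,0,-0.585,-0.127,0.116,0.3],[0,0,0,-0.585,-0.127,0.116,0.3],[0,0,0,-0.585,-0.127,0.116,0.3],[0,0,0,-0.585,-0.127,0.116,0.3]]}}

```text
clock: 25.25
tcp_pos: [0.4474, 0.003, 0.111]
tool_rot: [-0.003, 0.708, 0.707, -0.005]
wrist_force: [0.8, 0.3, 0.3]
grip_width: 0.652
grip_force: 0.0
```

```bash
python3 - <<'E'
from plan import *
grab('wrist','wrist8')
plan([[(.4499,.0044,.031,90)]])
E
```

```text
now 25.3 [0.4475 0.0036 0.1112] yaw 90.01
0 (0.4499, 0.0044, 0.031, 90) [-0.003, 0.001, 0.0] [0.004, 0.011, 0.267] mm 80 deg 1
```

View pics/wrist8.png

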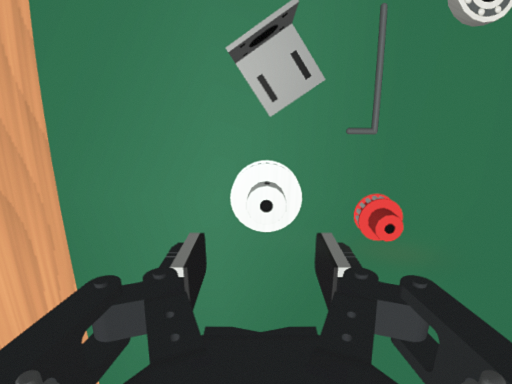

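The large pulley's hub (266,206) sits between the pads, and the right-hand finger stays well clear of the red pulley (380,218).

Call:
{"fn": "servo_tool", "kwargs": {"steps": [[-0.003,0.001,0,0.004,0.011,0.12,0.1],[-0.003,0.001,0,0.004,0.011,0.21,0.1],[-0.003,0.001,0,0.004,0.011,0.255,0.1],[-0.003,0.001,0,0.004,0.011,0.27,0.1],[-0.003,0.001,0,0.004,0.011,0.27,0.1],[-0.003,0.001,0,0.004,0.011,0.27,0.1]]}}

```text
clock: 25.9
tcp_pos: [0.4501, 0.0044, 0.0308]
tool_rot: [0.0, 0.707, 0.707, -0.001]
wrist_force: [0.5, -1.2, -0.1]
grip_width: 0.544
grip_force: 0.0
```

Call:
{"fn": "servo_tool", "kwargs": {"steps": [[0,0,0,0,0,0,-0.6],[0,0,0,0,0,0,-0.6],[0,0,0,0,0,0,-0.6],[0,0,0,0,0,0,-0.6],[0,0,0,0,0,0,-0.6],[0,0,0,0,0,0,-0.6]], "newtons": 50}}

```text
clock: 26.5
tcp_pos: [0.4501, 0.0041, 0.0312]
tool_rot: [0.0, 0.707, 0.707, -0.0]
wrist_force: [-1.5, 2.1, 6.8]
grip_width: 0.324
grip_force: 48.7
```

```bash
python3 - <<'E'
from plan import *
s=manip.sense();print(s['grip_force'],s['grip_width'],s['wrist_force'])
plan([[(.4499,.0044,.15,90)],[(.49,.16,.15,90)],[(.531,.3078,.12,90)]])
E
```

```text
48.71423363685608 0.3237504424924716 [-1.47114564  2.06644205  6.81096733]
now 26.5 [0.4501 0.0041 0.0312] yaw 90.0
0 (0.4499, 0.0044, 0.15, 90) [0.0, 0.0, 0.0] [0.001, -0.001, -0.396] mm 119 deg 0
1 (0.49, 0.16, 0.15, 90) [0.0, 0.0, 0.0] [0.518, 0.134, -0.001] mm 161 deg 0
2 (0.531, 0.3078, 0.12, 90) [0.0, 0.0, 0.0] [0.493, 0.137, 0.1] mm 156 deg 0
```

Call:
{"fn": "servo_tool", "kwargs": {"steps": [[0,0,0,0,0,-0.12,-0.6],[0,0,0,0,0,-0.26,-0.6],[0,0,0,0,0,-0.396,-0.6],[0,0,0,0,0,-0.396,-0.6]]}}

```text
clock: 26.9
tcp_pos: [0.4518, 0.0037, 0.1537]
tool_rot: [0.004, 0.707, 0.707, 0.002]
wrist_force: [0.4, -0.0, -2.9]
grip_width: 0.326
grip_force: 50.2
```

Call:
{"fn": "servo_tool", "kwargs": {"steps": [[0,0,0,0.518,0.134,0,-0.6],[0,0,0,0.518,0.134,0,-0.6],[0,0,0,0.518,0.134,0,-0.6],[0,0,0,0.518,0.134,0,-0.6]]}}

```text
clock: 27.3
tcp_pos: [0.4899, 0.1633, 0.1479]
tool_rot: [-0.001, 0.706, 0.708, -0.001]
wrist_force: [0.6, 0.3, -1.6]
grip_width: 0.325
grip_force: 50.2
```

Call:
{"fn": "servo_tool", "kwargs": {"steps": [[0,0,0,0.493,0.137,0.1,-0.6],[0,0,0,0.493,0.137,0.1,-0.6],[0,0,0,0.493,0.137,0.1,-0.6],[0,0,0,0.493,0.137,0.1,-0.6],[0,0,0,0.493,0.137,0.1,-0.6],[0,0,0,0.493,0.137,0.1,-0.6]]}}

```text
clock: 27.9
tcp_pos: [0.5307, 0.3062, 0.1182]
tool_rot: [-0.001, 0.707, 0.707, -0.002]
wrist_force: [1.0, -0.6, -1.2]
grip_width: 0.329
grip_force: 50.2
```

```bash
python3 - <<'E'
from plan import *
s=manip.sense();print(s['grip_force'],s['grip_width'],s['wrist_force'])
plan([[(.531,.3073,.045,90),(.531,.3073,.0347,90)]])
E
```

```text
50.16808032989502 0.3290308770545366 [ 0.95000788 -0.57607549 -1.17306879]
now 27.9 [0.5307 0.3062 0.1182] yaw 89.97
0 (0.531, 0.3073, 0.045, 90) [-0.001, 0.0, -0.0] [0.004, 0.002, 0.244] mm 73 deg 0
0 (0.531, 0.3073, 0.0347, 90) [-0.001, 0.0, -0.0] [0.004, 0.002, 0.278] mm 83 deg 0
```

Call:
{"fn": "servo_tool", "kwargs": {"steps": [[0,0,0,0.004,0,0.11,-0.6],[0,0,0,0.004,0,0.19,-0.6],[0,0,0,0.004,0,0.235,-0.6],[0,0,0,0.004,0,0.255,-0.6],[0,0,0,0.004,0,0.268,-0.6],[0,0,0,0.004,0,0.276,-0.6],[0,0,0,0.004,0,0.281,-0.6],[0,0,0,0.004,0,0.281,-0.6]]}}

```text
clock: 28.7
tcp_pos: [0.531, 0.3086, 0.0347]
tool_rot: [-0.0, 0.707, 0.707, -0.001]
wrist_force: [0.6, 0.1, -1.6]
grip_width: 0.325
grip_force: 50.2
```

Call:
{"fn": "servo_tool", "kwargs": {"steps": [[0,0,0,0,0,0.003,-0.6],[0,0,0,0,0,0.005,-0.6],[0,0,0,0,0,0.005,-0.6],[0,0,0,0,0,0.005,-0.6]]}}

```text
clock: 29.1
tcp_pos: [0.5311, 0.3087, 0.0342]
tool_rot: [-0.0, 0.707, 0.707, -0.0]
wrist_force: [-2.5, -1.0, 7.4]
grip_width: 0.324
grip_force: 51.0
```

Call:
{"fn": "servo_tool", "kwargs": {"steps": [[0,0,0,0,0,0,0.1],[0,0,0,0,0,0,0.1],[0,0,0,0,0,0,0.1],[0,0,0,0,0,-0.1,0.1],[0,0,0,0,0,-0.25,0.1],[0,0,0,0,0,-0.4,0.1],[0,0,0,0,0,-0.5,0.1],[0,0,0,0,0,-0.5,0.1]]}}

```text
clock: 29.9
tcp_pos: [0.5326, 0.3092, 0.1875]
tool_rot: [0.001, 0.707, 0.707, 0.003]
wrist_force: [0.3, -0.5, -0.5]
grip_width: 0.547
grip_force: 0.0
```

Call:
{"fn": "servo_tool", "kwargs": {"steps": [[0,0,0,-0.8,0,0,0.1],[0,0,0,-0.8,0,0,0.1],[0,0,0,-0.8,0,0,0.1],[0,0,0,-0.8,0,0,0.1],[0,0,0,-0.8,0,0,0.1],[0,0,0,-0.8,0,0,0.1],[0,0,0,-0.8,0,0,0.1]]}}

```text
clock: 30.6
tcp_pos: [0.5309, 0.0681, 0.1822]
tool_rot: [-0.001, 0.708, 0.706, -0.001]
wrist_force: [0.3, -0.4, 0.5]
grip_width: 0.549
grip_force: 0.0
```

```bash
python3 - <<'E'
from h import *
grab('side','side2')
E
```

```text
(no output)
```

View pics/side2.png

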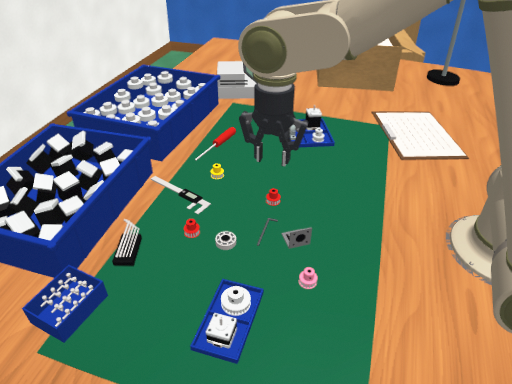

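The large pulley (236,298) and short motor (221,328) stand in tray two. Tray three is still filled, and the bracket and ring bearing haven't moved. I'm handing the job in.

```bash
python3 -c "
from workcell import manip
print(manip.job_done())"
```

```text
the job is handed in; nothing more can be done
None
```

Both kits are made up and the job is handed in at about 31 s of the 120 s allowed; the last pictures show all five parts upright in their own compartments and the bracket and ring bearing where they were, but no verdict came back.

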